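# Point the jewellery carousel at the mirror

### The job

With a fingertip against its arms, gently push the jewellery carousel round until the arm that ends in the round dish points straight at the middle of the table mirror, and leave it standing still there. Only push: do not squeeze, spin fast, lift, tip or shift the carousel's stand, and leave the mirror, jar, bowl and ring box where they are.

Things in the scene. Friction and masses are not known exactly. Their poses are not given: they have to be found in the camera images.
- stand: The carousel's stand: round marble foot, 160 mm diameter, 30 mm high, with a brass post 18 mm thick; loose on the table, about 1.8 kg plus 0.35 kg of rotor. Origin: centre of the foot's underside, on the turning axis; z up.
- rotor (a joint): Rotor angle (rad) about the vertical, counter-clockwise from above: the world heading of the dish arm (0 = along world +x, away from the robot). Starts at about 2 to 4.3, dish arm roughly towards the robot; no stop within a full turn either way. Dry friction (0.08 N m: about 1.3 N at 60 mm out) keeps it where it is left; no detents, no spring.
- hub (a point): Centre of the rotor on its axis, 130 mm above the table, mid-height of the arms; x along the dish arm. Brass hub 40 mm wide, top 16 mm above here. Four level bars 10 mm thick, 90 degrees apart, bare from 20 to 88 mm out: the dish arm, and three alike, reaching 140 mm out with a ball end and a fixed 64 mm bangle across the arm 106 mm out, reaching 10 mm above and 59 mm below here.
- dish (a point): Centre of the upper face of the wooden dish, a flat disc 84 mm in diameter and 10 mm thick at the end of the dish arm, 130 mm from the axis (it spans 88 to 172 mm out). A white ring cone 30 mm tall is fixed on it.
- mirror: Table mirror, loose, 0.6 kg: round wooden foot (90 mm diameter, 14 mm high) and an upright round mirror, 124 mm diameter, 12 mm thick, top edge 166 mm above the table. It stands beyond the carousel as seen from the robot. Origin: centre of the foot's underside; both faces are mirror glass, square to its x axis; z up.
- mirror_mid (a point): Middle of the round mirror, 104 mm above the table, straight above the foot's centre.
- jar: Amber glass jar with a brass cap, 60 mm diameter, 85 mm tall, loose. Origin: centre of its underside. Not to be moved.
- bowl: White ceramic bowl, 100 mm across the rim, 40 mm tall, loose. Origin: centre of its underside. Not to be moved.
- ringbox: Small wooden ring box, 89 x 89 mm, 51 mm tall, loose. Origin: centre of its underside. Not to be moved.
There are look-alikes about, which are no part of the job. Of the things shaped like the mirror, the wooden one is meant.

How it is judged (in metres and radians):
At the end, for the whole second after the job is handed in: The dish arm's line, seen from above, passes within 30 mm of the mirror's middle, on its side; rotor and stand still (0.05 rad/s, 20 mm/s); stand shifted under 25 mm, tilt under 0.1 rad; mirror, jar, bowl and ring box moved under 20 mm and tilted under 0.15 rad (x of mirror_mid in the frame of hub above 0 m and y of mirror_mid in the frame of hub between -0.03 and 0.03 m and velocity of joint rotor between -0.05 and 0.05 rad/s and linear speed of stand below 0.02 m/s and distance of stand from where it was at the start of the episode below 0.025 m and angle between stand's own z axis and vertical below 0.1 rad and distance of each of mirror, jar, bowl, ringbox from where it was at the start of the episode below 0.02 m and angle between each of mirror, jar, bowl, ringbox's own z axis and vertical below 0.15 rad); the robot touches nothing.
It fails at once if the carousel is lifted (over 8 mm) or tipped (over 0.12 rad) (height (world z) of stand above 0.008 m or angle between stand's own z axis and vertical above 0.12 rad).
It fails at once if the stand is shifted more than 25 mm (distance of stand from where it was at the start of the episode above 0.025 m).
It fails at once if the carousel is squeezed or shoved (over 20 N) (contact force between the fingers and stand above 20 N).
It fails at once if the carousel is spun fast (over 3 rad/s) (velocity of joint rotor above 3 rad/s or velocity of joint rotor below -3 rad/s).
It fails at once if the mirror, jar, bowl or ring box is moved over 20 mm or lifted (distance of any of mirror, jar, bowl, ringbox from where it was at the start of the episode above 0.02 m).
It also fails if it takes over 51 s, if anything falls off the work surface, if the arm or the gripper's body presses on something with over 40 N, if the wrist force passes 120 N, or if a joint passes its speed limit or range.

### The arm

A 6-joint arm with a two-finger parallel gripper is mounted at the origin on the work surface. World frame = base frame: x ahead of the robot, y to its left, z up, the work surface at z = 0. Lengths are in m, angles in degrees, forces in N, time in s.
With the tool pointing down it reaches from about 0.25 to 0.8 m from the base axis. Payload 3.9 kg.
Tool frame: the origin (TCP) lies at the very end of the fingers, on their centre line; the grasp point (between the pads) lies ctrl.grip_depth behind it (ctrl.grip_depth is the distance from the TCP to the grasp point, in m); z points along the fingers, y is the line along which they close (so a half turn about z gives the same grasp; the last joint's range is limited). The gripper opens to 85 mm and grips with 20 to 120 N. Pads are 22 mm wide; open, the fingers measure 114 mm over their backs; the gripper's body (76 mm by 85 mm) begins 54 mm behind the grasp point. The pads swing forward as they close: fully open they stand 13 mm farther back than shut.
Start: joints at [67.38, 14.897, -7.913, 67.191, 0, 90], TCP at [0.202, 0.485, 0.231] pointing down, gripper open.
Joint ranges: [-159.42, 159.42], [-47.68, 98.78], [-73.54, 78.23], [-108.79, 121.32], [-90, 84.71], [-180, 180]. Speed limits (degrees/s): [147.25, 147.25, 180, 180, 180, 180].

### API

Orientations are given as a 3x3 rotation matrix whose columns are the frame's x, y, z axes.
In Python, from workcell import ctrl, viewer, ticket, nets gives the robot as it stands. Calls block until the motion is done:
- ctrl.goto(position, orientation): joint-space move of the TCP to a pose.
- ctrl.move_l(position, frame=None, speed=0.15): straight line of the TCP; frame=None keeps the orientation; speed is the mean speed in m/s.
- ctrl.set_joints(angles): joint-space move.
- ctrl.set_gripper(opening, grip_force=None): finger opening in m; grip_force is the grip in N (None keeps the last); returns when the fingers have stopped.
- ctrl.hold(seconds).
- ctrl.ik(position, orientation): joint angles nearest the present ones, or None.
- ctrl.sense(): the state.
- viewer.read_camera(name): name is "scene" or "side" or "wrist"; returns a dict with "image" (400x640x3 uint8, blue, green, red), "fx", "fy", "cx", "cy" (pixels), "k1" (the pictures are not rectified: a ray, as slopes to the right and down, at radius r is drawn at 1 + k1 r^2 times it, then the intrinsics apply), "view" (4x4, takes a point from world to camera coordinates). Camera axes: x right, y down, z forward; pixel columns grow to the right and rows downward; lengths in m; the calibration is good to about 2 mm. A picture is of the moment at which its call begins. There is no depth.
A pose or a line that the arm cannot do raises ctrl.Unreachable and nothing moves.
- ticket.job_done(): hands the job in; it is judged then, once.
Trained networks look in a picture, given as the dict that the camera call returned (one of the last four; its "shot" number tells which), for a name from the list of things; names that differ only in an ending like _2 or _b are one class to them, and where a whole thing is asked for, a point or a joint stands for the part that bears it (a point fixed in the world has none). Each returns a list of dicts, best first, with "score" (0 to 1); they miss things now and then, are a little off and sometimes report something else, mostly with a low value. They report only what shows in the picture. A call takes as long as a camera call. They do not tell look-alikes from the thing itself.
- nets.trace(name, picture): "region" (400x640 bool, what is visible of it) and "pixel" ([column, row] in pixels, amid what is visible of it).
The state is a dict: "clock": time; "joint_positions": joint angles; "joint_vel": joint speeds; "effort": joint torques, N m; "ee_pos": TCP position; "tcp_rot": TCP orientation; "wrist_force": force on the tool from outside, world axes, zero at the start; "wrist_torque": the same for the moment, N m; "opening": finger opening in m; "gripper_force": force on a finger pad.
Only numpy, scipy, OpenCV 4.12 (cv2) and the standard library are available. Lean on these libraries where they do the work, as an engineer would, in place of code of your own. Each camera call takes 0.05 s, during which the arm holds its last target. There are 200 camera calls.

## Working session

There is one attempt and no reset: what is moved stays moved. The work goes in short steps, each a Python script; the robot and the scene stay as the last script left them, time stands still between calls to the robot, and variables do not carry over. Pictures are saved under pics/ and viewed, at most 10 in all, crops included, and the job is handed in when it is done.

```bash
mkdir -p pics; ls; cat > h.py <<'E'
import numpy as np,cv2
from workcell import ctrl,viewer,ticket,nets
def ray(p,uv):
    K=np.array([[p['fx'],0,p['cx']],[0,p['fy'],p['cy']],[0,0,1]]);k=np.array([p['k1'],0,0,0.])
    n=cv2.undistortPoints(np.array([[uv]],float),K,k)[0,0]
    R=p['view'][:3,:3];t=p['view'][:3,3]
    return -R.T@t,R.T@np.array([n[0],n[1],1.])
def atz(p,uv,z):
    c,d=ray(p,uv);return c+d*(z-c[2])/d[2]
def tri(obs):
    A=np.zeros((3,3));b=np.zeros(3)
    for p,uv in obs:
        c,d=ray(p,uv);d=d/np.linalg.norm(d);M=np.eye(3)-np.outer(d,d);A+=M;b+=M@c
    return np.linalg.solve(A,b)
def proj(p,X):
    R=p['view'][:3,:3];t=p['view'][:3,3]
    K=np.array([[p['fx'],0,p['cx']],[0,p['fy'],p['cy']],[0,0,1]]);k=np.array([p['k1'],0,0,0.])
    return cv2.projectPoints(np.array(X,float).reshape(-1,1,3),cv2.Rodrigues(R)[0],t,K,k)[0][:,0]
E
python3 - <<'E'
from h import *
for n in('scene','side'):
    p=viewer.read_camera(n);p['view']=np.array(p['view']);cv2.imwrite(f'pics/{n}0.png',p['image'])
    print(n,ray(p,(320,200)),p['k1'])
    for o in('stand','hub','dish','mirror','jar','bowl','ringbox'):
        for r in nets.trace(o,p):
            ys,xs=np.nonzero(r['region']);print(o,round(r['score'],2),np.round(r['pixel']),xs.min(),xs.max(),ys.min(),ys.max(),len(xs))
print(ctrl.sense()['clock'],ctrl.grip_depth)
E
```

```text
pics
scene (array([ 1.32256837, -0.55055459,  1.31178592]), array([-0.48014555,  0.37040929, -0.79536679])) -0.09009670084159455
stand 0.71 [326. 187.] 283 361 140 213 2512
stand 0.52 [249. 241.] 233 263 224 257 867
hub 0.66 [310. 157.] 283 361 140 202 1136
hub 0.23 [409. 152.] 396 423 139 160 489
dish 0.74 [306. 158.] 282 360 140 200 1141
mirror 0.88 [398. 237.] 384 411 205 255 871
mirror 0.85 [344. 248.] 329 368 225 269 1260
mirror 0.82 [296. 263.] 281 311 237 284 992
mirror 0.72 [234. 308.] 210 251 281 329 1453
mirror 0.7 [403. 187.] 388 415 159 207 880
mirror 0.64 [325. 185.] 284 360 140 212 2387
jar 0.78 [370. 132.] 359 375 118 144 384
bowl 0.94 [411. 154.] 396 422 140 160 450
ringbox 0.67 [250. 241.] 233 263 224 259 953
side (array([ 0.26434345, -0.97626058,  1.03397521]), array([ 0.23539528,  0.72004341, -0.65287034])) -0.09250003710965955
hub 0.84 [279. 198.] 242 329 168 218 1084
dish 0.82 [278. 195.] 242 330 168 217 978
mirror 0.9 [325. 161.] 307 341 141 185 1059
mirror 0.89 [374. 245.] 357 393 221 271 1357
mirror 0.8 [408. 309.] 390 423 275 333 1330
mirror 0.64 [370. 172.] 355 388 156 201 971
mirror 0.62 [374. 209.] 358 381 183 230 504
jar 0.62 [246. 169.] 239 255 158 182 353
bowl 0.84 [281. 155.] 272 295 147 164 325
ringbox 0.65 [327. 286.] 311 345 267 304 1112
0.8 0.0187
```

View pics/scene0.png

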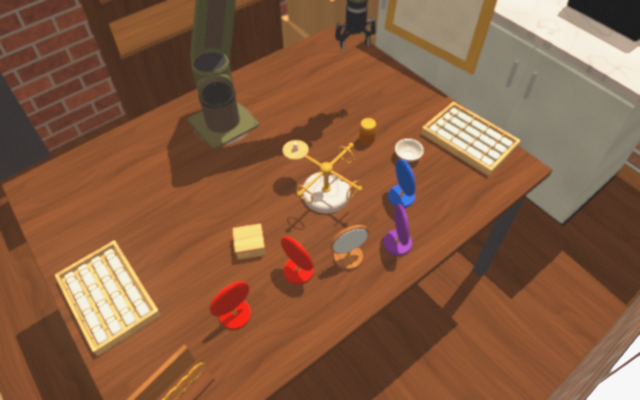

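View pics/side0.png

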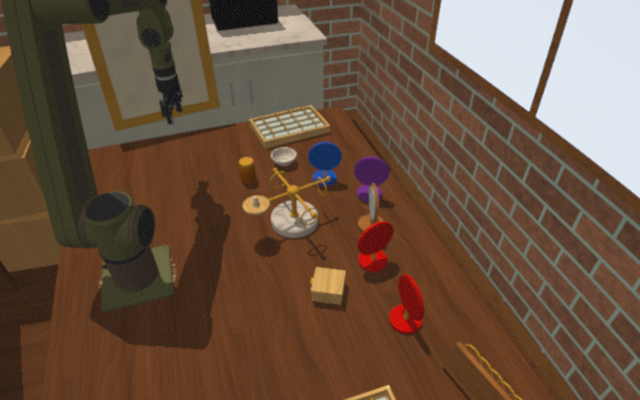

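Scene: mirror-shaped candidates are blue (403,187), purple (398,237), wooden with glass (349,248), red (296,263) and red (234,308). I choose the wooden one, which is at (372,209) in the side view. The dish is at (295,150) in scene and (256,205) in side. Next come close crops and measurements.

```bash
python3 - <<'E'
from h import *
a=cv2.imread('pics/scene0.png')[125:285,265:425];b=cv2.imread('pics/side0.png')[145:245,230:400]
a=cv2.resize(a,None,fx=2.5,fy=2.5,interpolation=2);b=cv2.resize(b,(400,235),interpolation=2)
o=np.zeros((400,800,3),np.uint8);o[:,:400]=a;o[:235,400:]=b;cv2.imwrite('pics/crop.png',o)
s=viewer.read_camera('scene');d=viewer.read_camera('side')
print('dish',tri([(s,(295,150)),(d,(256,205))]),'hubtop',tri([(s,(326,167)),(d,(293,189))]))
print('mirror foot',atz(s,(348,261),.0),atz(d,(371,224),.0),'mid',tri([(s,(350,239)),(d,(374,203))]))
print('stand foot',atz(s,(326,192),.03),atz(d,(294,218),.03))
for n,u,v,z in(('jar',(368,124),(246,160),.085),('bowl',(409,149),(284,155),.04),('box',(248,235),(328,278),.051)):print(n,atz(s,u,z),atz(d,v,z))
E
```

```text
dish [0.39420793 0.06457099 0.12795634] hubtop [0.52232147 0.09304089 0.13665492]
mirror foot [ 7.69584022e-01 -1.94221772e-02  2.22044605e-16] [ 0.76214452 -0.00822708  0.        ] mid [ 0.76122203 -0.01049676  0.09994209]
stand foot [0.53509063 0.08281288 0.03      ] [0.51546907 0.07098669 0.03      ]
jar [0.42159669 0.3683476  0.085     ] [0.41773328 0.37111754 0.085     ]
bowl [0.57530122 0.43055162 0.04      ] [0.5731256  0.42081233 0.04      ]
box [ 0.52828202 -0.22018086  0.051     ] [ 0.53434846 -0.2217986   0.051     ]
```

View pics/crop.png

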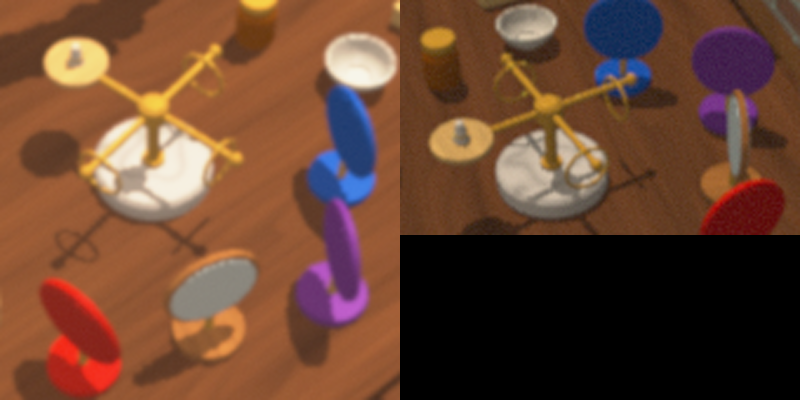

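The crop confirms the choice: the wooden-rimmed glass mirror is at scene (350,240) and side (374,202). The dish arm points at the robot, and the three ball-ended arms are clear. Next I fit the rotor pose.

```bash
cat >> h.py <<'E'
from scipy.optimize import least_squares
def fit(obs,x0):  # obs: (pic, {k:uv}) k=0 dish,1..3 balls ccw,'h' hub top
    def pts(x):
        P={'h':(x[0],x[1],.146),0:(x[0]+.13*np.cos(x[2]),x[1]+.13*np.sin(x[2]),.13+x[3])}
        for k in(1,2,3):
            a=x[2]+k*np.pi/2;P[k]=(x[0]+.137*np.cos(a),x[1]+.137*np.sin(a),.13+x[3])
        return P
    def f(x):
        P=pts(x);return np.concatenate([proj(p,P[k])[0]-uv for p,o in obs for k,uv in o.items()])
    r=least_squares(f,list(x0)+[0]);return r.x,r.fun.round(1)
E
python3 - <<'E'
from h import *
s=viewer.read_camera('scene');d=viewer.read_camera('side')
S=lambda x,y:(x/2.5+265,y/2.5+125);D=lambda x,y:((x-400)/2.353+230,y/2.353*1.0+145)
o=[(s,{'h':S(153,101),0:S(76,62),3:S(214,49),2:S(238,158),1:S(88,170)}),(d,{'h':D(548,103),0:D(462,141),3:D(508,57),2:D(632,78),1:D(598,163)})]
x,r=fit(o,(.523,.085,3.3));print(x,r)
m=tri([(s,S(213,287)),(d,D(738,135))]);print(m,'foot',tri([(s,S(152,163)),(d,D(552,166))]))
print('target',np.arctan2(m[1]-x[1],m[0]-x[0]),np.hypot(m[1]-x[1],m[0]-x[0]),ctrl.sense()['tcp_rot'],ctrl.sense()['clock'])
R=np.array([[0,1,0],[1,0,0],[0,0,-1.]])
for a in np.arange(2.5,-1.2,-.0)if 0 else np.linspace(x[2]-.7,x[2]+2.4,6):
    P=[x[0]+.055*np.cos(a),x[1]+.055*np.sin(a),.115]
    for n,Q in(('a',R),('b',R@np.diag([-1,-1,1])),('c',np.diag([1,-1,-1.])),('d',np.diag([-1,1,-1.]))):print(n,None if (q:=ctrl.ik(P,Q)) is None else np.round(q),end=' ')
    print()
E
```

```text
[5.22091998e-01 9.30313159e-02 3.36336131e+00 3.88870119e-04] [-0.3 -0.1 -0.4  0.3  0.8 -0.4  0.5  1.1 -2.1  2.  -0.2 -2.2 -0.3 -0.9
 -2.  -0.7  0.4 -1.3  0.2  0.8]
[ 0.76198051 -0.00948707  0.09937127] foot [0.52298146 0.09169946 0.0207524 ]
target -0.40386661349941017 0.2608764386559133 [[-9.23082380e-01  3.84602287e-01  1.38620067e-05]
 [ 3.84602287e-01  9.23082380e-01 -2.95882796e-06]
 [-1.39337461e-05  2.60011752e-06 -1.00000000e+00]] 1.0
a [ 14.  16. -25.  49.   0. 104.] b [ 14.  16. -25.  49.   0. -76.] c [  14.   16.  -25.   49.    0. -166.] d [ 14.  16. -25.  49.   0.  14.] 
a [ 10.  15. -27.  49.   0. 100.] b [ 10.  15. -27.  49.   0. -80.] c [  10.   15.  -27.   49.    0. -170.] d [ 10.  15. -27.  49.   0.  10.] 
a [  7.  16. -25.  49.   0.  97.] b [  7.  16. -25.  49.   0. -83.] c [   7.   16.  -25.   49.    0. -173.] d [  7.  16. -25.  49.   0.   7.] 
a [  4.  18. -22.  50.   0.  94.] b [  4.  18. -22.  50.   0. -86.] c [   4.   18.  -22.   50.    0. -176.] d [  4.  18. -22.  50.   0.   4.] 
a [  5.  21. -17.  52.   0.  95.] b [  5.  21. -17.  52.   0. -85.] c [   5.   21.  -17.   52.    0. -175.] d [  5.  21. -17.  52.   0.   5.] 
a [  7.  24. -13.  53.   0.  97.] b [  7.  24. -13.  53.   0. -83.] c [   7.   24.  -13.   53.    0. -173.] d [  7.  24. -13.  53.   0.   7.]
```

```bash
python3 - <<'E'
from h import *
R=np.array([[0,1,0],[1,0,0],[0,0,-1.]]);h=np.array([.5221,.0928]);r=.057
P=lambda a,z:[h[0]+r*np.cos(a),h[1]+r*np.sin(a),z]
ctrl.set_gripper(0)
a0=3.363-.72
ctrl.goto(P(a0,.24),R);ctrl.move_l(P(a0,.115),speed=.1)
s=ctrl.sense();print(s['clock'],s['ee_pos'],s['wrist_force'])
for a in np.linspace(a0,5.88-.32-.25,15)[1:]:
    ctrl.move_l(P(a,.115),speed=.05);s=ctrl.sense();print(round(a,2),round(s['clock'],2),np.round(s['wrist_force'],1))
for n in('scene','side'):
    p=viewer.read_camera(n);cv2.imwrite(f'pics/{n}1.png',p['image'])
a=cv2.imread('pics/scene1.png')[125:285,265:425];b=cv2.imread('pics/side1.png')[145:245,230:400]
a=cv2.resize(a,None,fx=2.5,fy=2.5,interpolation=2);b=cv2.resize(b,(400,235),interpolation=2)
o=np.zeros((400,800,3),np.uint8);o[:,:400]=a;o[:235,400:]=b;cv2.imwrite('pics/crop1.png',o)
E
```

```text
4.8333 [0.47262356 0.12019994 0.11557979] [-0.78477404 -0.33461106 -0.82960561]
2.83 5.2 [ 0.2 -1.1 -0.1]
3.02 5.57 [-0.3  0.7 -0.2]
3.21 5.93 [0.  0.3 0.8]
3.4 6.3 [ 0.   0.4 -0.3]
3.6 6.67 [-0.8 -0.4 -0.7]
3.79 7.03 [ 0.5  0.2 -0.2]
3.98 7.4 [-0.6 -0.2  0.5]
4.17 7.77 [-0.9 -0.6 -0.6]
4.36 8.13 [-0.1 -0.1 -0.1]
4.55 8.5 [ 0.3  1.  -0.1]
4.74 8.87 [0.  0.1 0.6]
4.93 9.23 [ 1.2  1.2 -0.1]
5.12 9.6 [-0.3  0.  -0.1]
5.31 9.97 [-0.1 -0.6 -0.1]
```

View pics/crop1.png

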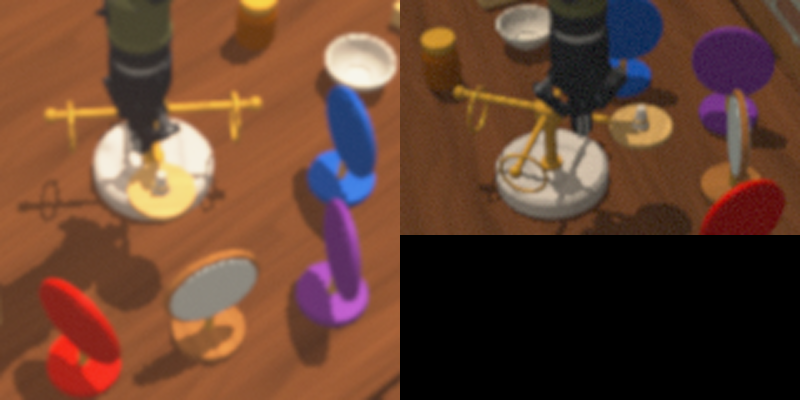

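The crop shows the dish swung round to scene crop (162,190) and side crop (641,126), close to the mirror line. I fit the angle next.

```bash
python3 - <<'E'
from h import *
s=viewer.read_camera('scene');d=viewer.read_camera('side')
S=lambda x,y:(x/2.5+265,y/2.5+125);D=lambda x,y:((x-400)/2.353+230,y/2.353+145)
o=[(s,{0:S(162,190),3:S(50,114),1:S(257,102)}),(d,{0:D(641,126),2:D(458,91),3:D(515,172)})]
x,r=fit(o,(.522,.093,5.6));print(x,r,'to go',np.arctan2(-.0095-x[1],.762-x[0])+2*np.pi-x[2],ctrl.sense()['ee_pos'])
E
```

```text
[ 5.23637451e-01  9.42825075e-02  5.68123114e+00 -1.39556453e-03] [ 0.   0.3 -1.3  0.9  1.2  0.7 -0.2 -0.8 -0.7 -0.6 -0.4  0.2] to go 0.19130963816705027 [0.5542809  0.04570711 0.11506628]
```

Stand has not moved (within 2 mm). 0.19 rad to go; push on by that, retreat, and check.

```bash
python3 - <<'E'
from h import *
h=np.array([.5221,.0928]);r=.057
P=lambda a,z:[h[0]+r*np.cos(a),h[1]+r*np.sin(a),z]
for a in(5.37,5.44,5.50):ctrl.move_l(P(a,.115),speed=.03)
ctrl.hold(.3);ctrl.move_l(P(5.3,.115),speed=.03);ctrl.move_l(P(5.3,.25),speed=.1)
ctrl.set_joints([67.38,14.897,-7.913,67.191,0,90]);ctrl.hold(.3)
for n in('scene','side'):
    p=viewer.read_camera(n);cv2.imwrite(f'pics/{n}2.png',p['image'])
a=cv2.imread('pics/scene2.png')[125:285,265:425];b=cv2.imread('pics/side2.png')[145:245,230:400]
a=cv2.resize(a,None,fx=2.5,fy=2.5,interpolation=2);b=cv2.resize(b,(400,235),interpolation=2)
o=np.zeros((400,800,3),np.uint8);o[:,:400]=a;o[:235,400:]=b;cv2.imwrite('pics/crop2.png',o);print(ctrl.sense()['clock'])
E
```

```text
15.7417
```

View pics/crop2.png

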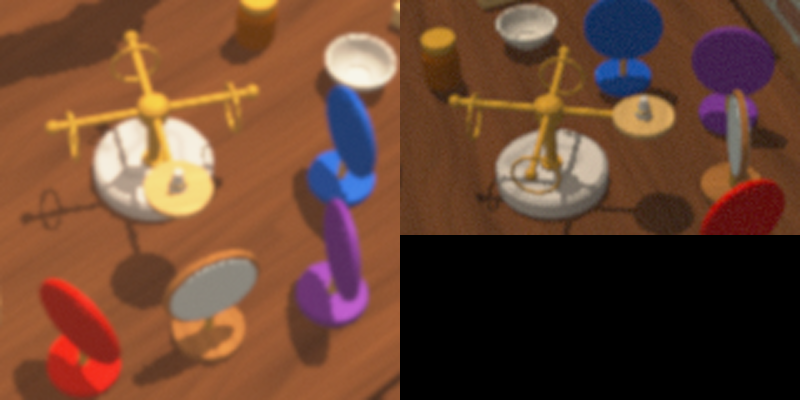

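The dish is now at scene crop (179,188) and side crop (644,116). The balls show at scene (52,126), (252,90), (131,37) and side (455,100), (531,174), (563,52).

```bash
python3 - <<'E'
from h import *
s=viewer.read_camera('scene');d=viewer.read_camera('side')
S=lambda x,y:(x/2.5+265,y/2.5+125);D=lambda x,y:((x-400)/2.353+230,y/2.353+145)
o=[(s,{'h':S(153,101),0:S(179,188),3:S(52,126),1:S(252,90),2:S(131,37)}),(d,{'h':D(548,103),0:D(644,116),2:D(455,100),3:D(531,174),1:D(563,52)})]
x,r=fit(o,(.522,.093,5.8));g=np.arctan2(-.0095-x[1],.762-x[0])+2*np.pi-x[2];print(x,r,'to go',g,'miss mm',261*np.sin(g))
if abs(g)<.05: print(ticket.job_done())
E
```

```text
[ 5.23393536e-01  9.32284641e-02  5.84105882e+00 -1.69017461e-03] [-0.   0.1 -0.3  0.4 -1.7  1.5  1.5  0.6 -0.7 -0.5  0.1 -2.3 -0.3 -0.4
 -1.6 -0.  -0.2  0.7  0.7 -1.4] to go 0.03557689738513581 miss mm 9.283611526259353
the job is handed in; nothing more can be done
None
```

I pushed the carousel round until its dish arm's line passed about 9 mm from the middle of the wooden mirror (30 mm allowed), then moved the arm clear and handed the job in after about 16 s; the stand stayed within about 2 mm of where it began.

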